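# Drive the stuck pin out of the lay-clamp hinge

### The arm

A 6-joint arm with a two-finger parallel gripper is mounted at the origin on the work surface. World frame = base frame: x ahead of the robot, y to its left, z up, the work surface at z = 0. Lengths are in m, angles in rad, forces in N, time in s.
With the tool pointing down it reaches from about 0.275 to 0.75 m from the base axis. Payload 10.2 kg.
Tool frame: the origin (TCP) lies midway between the tips of the shut fingers; the grasp point (between the pads) lies 19 mm behind it; x points along the fingers, z is the direction in which the jaws open and shut, and the axes are right-handed (so a half turn about x gives the same grasp; the last joint's range is limited). The gripper opens to 85 mm and grips with 20 to 120 N. Pads are 22 mm wide; open, the fingers measure 114 mm over their backs; the gripper's body (76 mm by 85 mm) begins 54 mm behind the grasp point. The pads swing forward as they close: fully open they stand 13 mm farther back than shut.
Start: joints at [-1.43, 0.313, 1.498, -0, 1.331, -0.223], TCP at [0.187, -0.491, 0.231] pointing down, gripper open.
Joint ranges: [-2.94, 2.94], [-0.97, 2.17], [0.19, 2.56], [-1.23, 4.37], [0.02, 3.11], [-2.88, 2.88]. Speed limits (rad/s): [2.39, 2.39, 3.01, 3.14, 3.14, 3.14].

### API

Orientations are given as a unit quaternion [x, y, z, w].
In Python, from workcell import ctrl gives the robot as it stands.
- The arm moves only by the tool play_rows, never from a script. Its argument "series" is a list that holds one entry, the list of rows, each a list of 7 numbers: the shift along the world's x, y, z in units of 40 mm (1.0 is 40 mm), then the turn, a rotation vector about the world's x, y, z in units of 10 degrees (1.0 is 10 degrees), then the opening in per cent of the stroke, from 0 (shut) to 100 (fully open). A call has 1 to 12 rows; each row is the pose to reach, as a shift and turn from the pose measured when the call began; what a row does not reach only later rows make up. A row lasts 1/8 s, in which the tool goes at most 62.5 mm and 10.7 degrees, less where a joint would pass 70% of its speed; a pose out of reach is approached as far as the arm can. A call with a gripper value outside its range is refused whole. The fingers move at their own pace and stop on an object; "grip_force" is the grip in N (left out, the last holds). Time passes only in rows, so rows that repeat a pose let the fingers close. It gives the time, the measured TCP pose, the force and the opening at its end, in the units of the state.
- ctrl.sense(): the state, without advancing time (a new reading comes with each control period).
- ctrl.camera(name): name is "scene" or "top"; returns a dict with "image" (384x512x3 uint8, red, green, blue), "vfov" (degrees; the focal length in pixels is half the picture's height over the tangent of half this angle, whatever the lens; pixels are square), "cx", "cy" (the principal point, pixels), "R" (3x3) and "t" (3): a world point X has camera coordinates R X + t. Camera axes: x right, y down, z forward; pixel columns grow to the right and rows downward; lengths in m; the calibration is good to about 2 mm. A picture is of the moment at which its call begins. There is no depth.
- ctrl.hand_in(): hands the job in, once; it reports no verdict.
The state is a dict: "t": time; "qpos": joint angles; "dq": joint speeds; "tau": joint torques, N m; "eef_pos": TCP position; "ee_rot": TCP orientation; "force": force on the tool from outside, world axes, zero at the start; "torque": the same for the moment, N m; "grip_width": finger opening in m.
Only numpy, scipy, OpenCV 4.12 (cv2) and the standard library are available. Lean on these libraries where they do the work, as an engineer would, in place of code of your own. Each camera call takes 0.05 s, during which the arm holds its last target. There are 200 camera calls.

### The job

The hinge pin of the cutting table's clamp is stuck: drive it right out with the drift punch, pushing from the end away from its square head, until it has come wholly out of the hinge onto the metal catch tray. The punch is parked in its covered holster with only the thin tip end showing: draw it out by that, put it down and take it again by its thick handle to do the driving. Finish with the pin lying in the tray and the punch laid down flat on the table, keep your fingers off the pin, and leave the other things where they are.

Things in the scene. Friction and masses are not known exactly. Their poses are not given: they have to be found in the camera images.
- punch_handle (a point): Drift punch, 220 g, loose: centre of its square black handle, half-way up. Handle 80 mm long, 30 x 30 mm section; a straight round steel shank, 12 mm diameter, runs 90 mm on from its front end on the same centre line. Own x points along the punch to the tip: handle from x = -40 to +40 mm, tip's flat end at +130 mm. Own z up at the start; lying on the table this point is 15 mm up.
- punch_tip (a point): Centre of the flat end of the punch's shank; same axes as punch_handle, 130 mm ahead of it along x.
- punch: The punch as a whole, origin and axes as punch_handle.
- holster: Fixed dark steel tunnel, 125 long, 46 wide, 41 mm high (inside 36 x 36), closed at the back, no floor: the punch slides on the table in it. Low flanges (7 mm high) reach 43 mm each side. Origin at table height on its centre line; own x points out of the mouth, which is at x = +60 mm. At the start about 55 mm of shank shows. The punch is wholly out when its handle centre is past x = +100 mm.
- hinge: Fixed clamp hinge: knuckle block 76 mm long (own x -38 to +38 mm), 46 mm wide (y), 100 mm high on a base plate 150 mm wide (y), with a straight 19.5 mm bore right through along own x at y = 0, axis 75 mm above the table. Punch enters at the x = -38 mm face and drives towards +x. A clamp bar runs 200 mm along own -y, up to 88 mm high. Origin on the table under the block's middle; z up.
- bore (a point): Centre of the bore's mouth on the face where the punch goes in (hinge x = -38 mm, 75 mm above the table); axes as the hinge: own x points into the bore, along the driving direction.
- pin: Steel hinge pin, 150 g: round shank 18 mm diameter, 70 mm long (own x -35 to +35 mm; origin mid-shank on the axis), square head 26 x 26 x 8 mm at the +x end. Starts in the bore, head at or up to 8 mm off the exit face, plain end 6 to 14 mm inside the punch's mouth. Stuck by friction, about 9 to 16 N for the first 40 mm, then looser; wholly out once the punch tip is 76 mm or more inside the mouth.
- tray: Fixed steel catch tray on a grey pedestal against the exit face of the hinge, open towards the hinge: 150 mm long (own x, same direction as the hinge's x), 110 mm wide, floor 60.5 mm above the table (just below the pin head), walls on the other three sides up to 80 mm above the table. Origin on the table under its centre, 114 mm from the hinge's origin.
- weight_a: Bystander: round dark steel pattern weight with a knob, 64 mm diameter, 36 mm high. Origin under its centre.
- weight_b: Bystander: another such weight.
- chalk_tin: Bystander: flat aluminium tin, 60 mm diameter, 35 mm high. Origin under its centre.
- cone_a: Bystander: thread cone, 60 mm diameter at the foot, 110 mm high. Origin under its centre.
- cone_b: Bystander: another such thread cone.
- shears: Bystander: tailor's shears lying flat, 235 mm long, 12 mm high. Origin near the pivot.
- pin_box: Bystander: closed grey plastic box, 90 x 60 x 30 mm. Origin under its centre.
Things that resemble listed ones, but are neither listed nor needed, are in the scene too. What is shaped like the holster but green or yellow is not meant.

How it is judged:
By the outcome, as a careful person would: the job done as asked, in the order asked, and still so for the second after the job is handed in, with the robot touching nothing.
It also fails if it takes over 69 s, if anything falls off the work surface, if the arm or the gripper's body presses on something with over 40 N, if the wrist force passes 120 N, or if a joint passes its speed limit or range.

## Working session

There is one attempt and no reset: what is moved stays moved. The work goes in short steps, Python scripts to look and compute and a tool call to move; the robot and the scene stay as the last step left them, time stands still between calls to the robot, and variables do not carry over. Pictures are saved under pics/ and viewed, about 8 in all and at most 12, crops included, and the job is handed in when it is done.

Besides the shell and the picture viewer there is one more tool, called after "Call:" by a JSON object that holds its "op" and its "data", one argument or row to a line. play_rows: Moves the arm, as the interface text tells. Its arguments: {"type":"object","properties":{"series":{"type":"array"},"grip_force":{"type":"number"}},"required":["series"]}

```bash
mkdir -p pics; ls
cat > h.py <<'E'
import numpy as np, cv2
from workcell import ctrl
def cam(n,f=None):
    c=ctrl.camera(n); c['f']=c['image'].shape[0]/2/np.tan(np.radians(c['vfov'])/2)
    if f: cv2.imwrite('pics/'+f,cv2.cvtColor(c['image'],cv2.COLOR_RGB2BGR))
    return c
def ray(c,u,v):
    R=np.array(c['R']);t=np.array(c['t']);o=-R.T@t
    return o,R.T@np.array([(u-c['cx'])/c['f'],(v-c['cy'])/c['f'],1])
def onz(c,u,v,z):
    o,d=ray(c,u,v); return o+d*(z-o[2])/d[2]
def proj(c,X):
    p=np.array(c['R'])@np.array(X)+np.array(c['t']); return p[:2]/p[2]*c['f']+[c['cx'],c['cy']]
E
python3 - <<'E'
from h import *
a=cam('scene');b=cam('top')
for c in(a,b): print(c['f'],c['cx'],c['cy'],-np.array(c['R']).T@c['t'],np.round(c['R'],2).tolist())
im=np.hstack([a['image'],b['image']])
for n,c in(('s0',a),('t0',b)): cv2.imwrite(f'pics/{n}.png',cv2.resize(c['image'][:,:,::-1],(800,600),interpolation=cv2.INTER_CUBIC))
np.save('s0.npy',a['image']);np.save('t0.npy',b['image'])
print({k:np.round(v,3) for k,v in ctrl.sense().items()})
E
```

```text
pics
381.6112051035413 257.5724044735602 183.44459888043326 [0.98960466 0.72463902 0.92421404] [[-0.86, 0.52, 0.02], [0.36, 0.62, -0.7], [-0.37, -0.59, -0.72]]
416.86286440409833 252.9539931564936 191.44818683715488 [ 0.39722452 -0.02413898  1.59702555] [[-0.03, -1.0, -0.02], [-1.0, 0.03, -0.1], [0.1, 0.01, -1.0]]
{'t': np.float64(0.1), 'qpos': array([-1.43 ,  0.313,  1.498,  0.   ,  1.331, -0.223]), 'dq': array([ 0.001, -0.002, -0.002, -0.   , -0.   ,  0.001]), 'tau': array([ 3.0000e-03, -4.1290e+01, -2.6014e+01, -0.0000e+00,  3.0000e-03,
       -0.0000e+00]), 'eef_pos': array([ 0.187, -0.49 ,  0.231]), 'ee_rot': array([ 0.402,  0.582, -0.401,  0.582]), 'force': array([-0.187, -0.118,  0.488]), 'torque': array([-0.022, -0.033, -0.021]), 'grip_width': np.float64(0.085)}
```

View pics/s0.png

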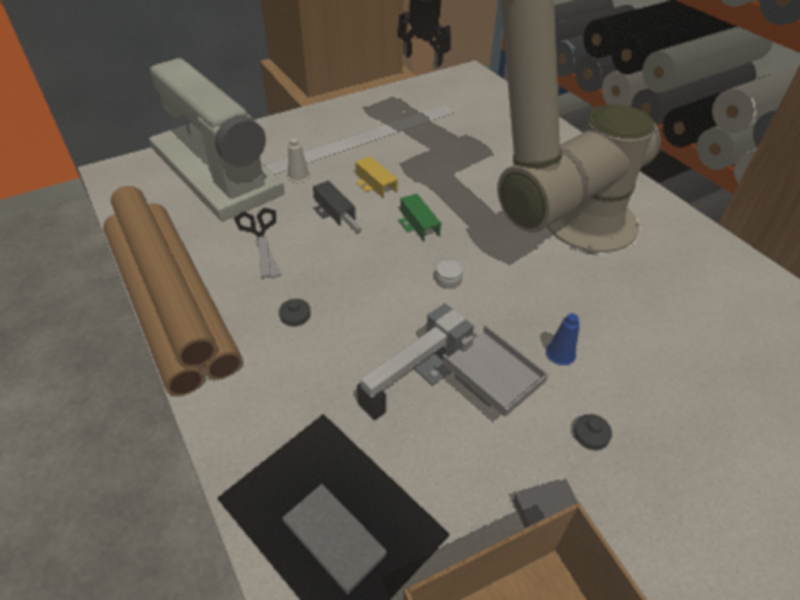

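View pics/t0.png

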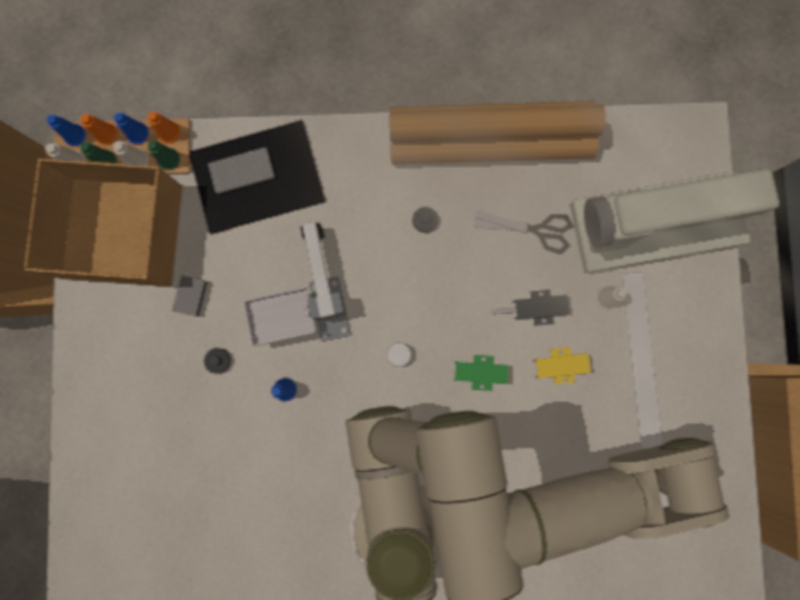

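The dark grey holster is at top (540,307), scene (335,203), with the bare shank to its left. The green one (482,373) and the yellow one (563,365) are excluded by colour. The hinge is at top (327,300), with the tray on its left and the bar running up. I'll confirm this in an enlarged crop.

Run:
```python
import numpy as np, cv2
s=np.load('s0.npy');t=np.load('t0.npy')
g=lambda im,x,y,w,h,W,H: cv2.resize(im[y:y+h,x:x+w,::-1],(W,H),interpolation=cv2.INTER_CUBIC)
# top: holster x 305-375,y 175-220 ; hinge 150-230, 170-230 ; scene ones
A=g(t,305,175,70,50,400,286);B=g(t,150,165,80,57,400,286)
C=g(s,190,105,70,50,400,286);D=g(s,225,190,130,93,400,286)
cv2.imwrite('pics/c0.png',np.vstack([np.hstack([A,B]),np.hstack([C,D])]))
```

```text
(no output)
```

View pics/c0.png

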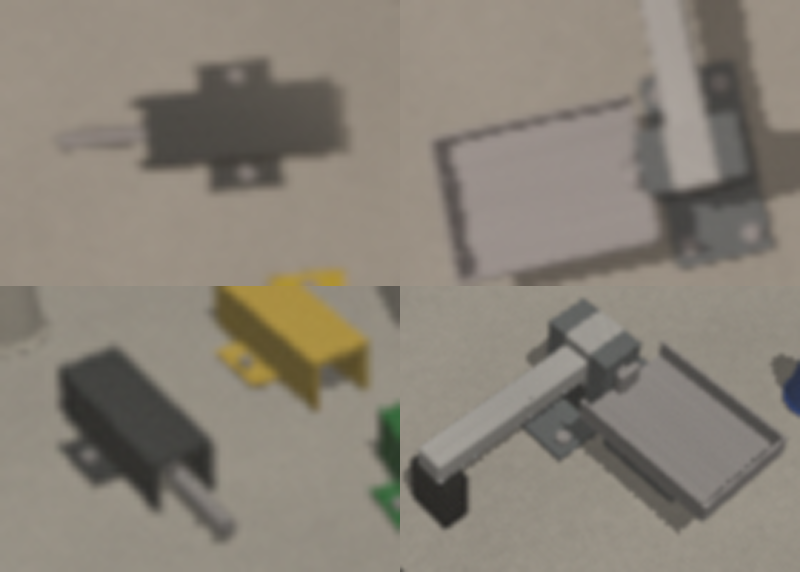

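The crop confirms the dark holster with the bare shank (top tip at about px (315,199)), the hinge, and a tray with the pin head at its hinge end. I'll measure next.

```bash
cat > m.py <<'E'
from h import *
a=cam('scene');b=cam('top')
T=lambda x,y,x0,y0,k:(x/k+x0,y/k+y0)
ca=lambda x,y:T(x,y,305,175,5.714)
cb=lambda x,y:T(x-400,y,150,165,5)
cc=lambda x,y:T(x,y-286,190,105,5.714)
cd=lambda x,y:T(x-400,y-286,225,190,3.077)
def tri(p,q):
    o1,d1=ray(b,*p);o2,d2=ray(a,*q)
    s=np.linalg.lstsq(np.c_[d1,-d2],o2-o1,rcond=None)[0]
    P,Q=o1+s[0]*d1,o2+s[1]*d2
    return np.round((P+Q)/2,4),round(float(np.linalg.norm(P-Q)),4)
E
python3 - <<'E'
from m import *
r=lambda v:np.round(v,4)
for n,p,z in [('tip',ca(58,139),.015),('shankbase',ca(140,135),.015),('mouthU',ca(138,98),.041),('mouthL',ca(145,168),.041),('backU',ca(338,80),.041),('backL',ca(345,152),.041),('holeU',ca(236,75),.007),('holeL',ca(247,174),.007),
 ('plateholeU',cb(719,84),.008),('plateholeL',cb(750,231),.008),('trayUL',cb(435,143),.08),('trayLL',cb(465,278),.08),('trayUR',cb(632,98),.08),('trayLR',cb(660,242),.08),
 ('blkUR',cb(742,112),.1),('blkLR',cb(748,180),.1)]: print(n,r(p),r(onz(b,*p,z)))
print('scene')
for n,p,z in [('tip',cc(224,527),.015),('trayA',cd(783,440),.08),('trayB',cd(705,515),.08),('trayC',cd(663,348),.08),('blk1',cd(583,300),.1),('blk2',cd(550,320),.1),('blk3',cd(640,342),.1),('blk4',cd(597,367),.1),
 ('mouthtopNear',cc(212,443),.041),('mouthtopFar',cc(160,470),.041),('backA',cc(117,348),.041),('backB',cc(62,370),.041)]: print(n,r(p),r(onz(a,*p,z)))
print(tri(ca(58,139),cc(224,527)),tri(cb(435,143),cd(705,515)),tri(cb(465,278),cd(783,440)))
E
```

```text
tip [315.1505 199.3262] [ 0.5123 -0.236   0.015 ]
shankbase [329.5012 198.6262] [ 0.5135 -0.2905  0.015 ]
mouthU [329.1512 192.1509] [ 0.5358 -0.2859  0.041 ]
mouthL [330.3763 204.4015] [ 0.4899 -0.2884  0.041 ]
backU [364.153  189.0007] [ 0.5439 -0.4167  0.041 ]
backL [365.378  201.6013] [ 0.4967 -0.4187  0.041 ]
holeU [346.3021 188.1257] [ 0.5524 -0.3575  0.007 ]
holeL [348.2272 205.4515] [ 0.486  -0.3617  0.007 ]
plateholeU [213.8 181.8] [0.5913 0.1488 0.008 ]
plateholeL [220.  211.2] [0.4776 0.1271 0.008 ]
trayUL [157.  193.6] [0.5449 0.3504 0.08  ]
trayLL [163.  220.6] [0.4454 0.3289 0.08  ]
trayUR [196.4 184.6] [0.574  0.2051 0.08  ]
trayLR [202.  213.4] [0.4677 0.1861 0.08  ]
blkUR [218.4 187.4] [0.5592 0.1225 0.1   ]
blkLR [219.6 201. ] [0.5097 0.1191 0.1   ]
scene
tip [229.202  147.1771] [ 0.5156 -0.2298  0.015 ]
trayA [349.4719 240.0487] [0.4494 0.3402 0.08  ]
trayB [324.1225 264.4231] [0.5561 0.3658 0.08  ]
trayC [310.4729 210.1495] [0.4776 0.2017 0.08  ]
blk1 [284.4735 194.5499] [0.5201 0.1275 0.1   ]
blk2 [273.7488 201.0497] [0.561 0.133 0.1  ]
blk3 [302.9981 208.1995] [0.5038 0.1975 0.1   ]
blk4 [289.0234 216.3243] [0.5549 0.202  0.1   ]
mouthtopNear [227.1019 132.4764] [ 0.4967 -0.2797  0.041 ]
mouthtopFar [218.0014 137.2016] [ 0.5382 -0.2718  0.041 ]
backA [210.476  115.8505] [ 0.5043 -0.4025  0.041 ]
backB [200.8505 119.7007] [ 0.5471 -0.3985  0.041 ]
(array([ 0.5125, -0.2367,  0.0086]), 0.0007) (array([0.5462, 0.3563, 0.0592]), 0.0021) (array([0.444 , 0.3334, 0.0686]), 0.005)
```

Run:
```python
from h import *
from scipy.spatial.transform import Rotation as R
s=ctrl.sense();M=R.from_quat(s['ee_rot']).as_matrix();print(M.round(3),s['eef_pos'])
print('jaw angle',np.degrees(np.arctan2(M[1,2],M[0,2])))
b=cam('top')
for n,(u,v),z in [('tin',(400,355),.03),('wt',(425,220),.03),('shearsTip',(478,220),.01)]:print(n,onz(b,u/1.5625,v/1.5625,z))
# better shank axis: bright pixels between tip and mouth in full-res top
im=np.load('t0.npy').astype(int);sub=im[193:206,311:332]
print(sub.sum(2)//3)
```

```text
[[-0.     0.935  0.356]
 [ 0.001  0.356 -0.935]
 [-1.     0.    -0.001]] [ 0.1867673  -0.49049577  0.23096155]
jaw angle -69.15513480177
tin [ 0.41283085 -0.00882842  0.03      ]
wt [ 0.73975039 -0.07892382  0.03      ]
shearsTip [ 0.74012083 -0.21045125  0.01      ]
[[143 143 143 143 142 141 141 141 142 144 143 143 143 143 143 139 127 109
   91  80  75]
 [144 144 144 143 143 143 143 143 144 144 144 143 143 142 143 141 138 132
  116  94  77]
 [143 144 144 143 142 143 143 144 143 142 142 142 142 142 142 142 142 139
  122  95  77]
 [143 143 143 143 142 142 143 142 139 138 137 137 138 138 137 137 138 135
  118  91  76]
 [142 142 142 142 140 138 137 134 130 129 128 127 128 128 127 127 128 127
  118  96  78]
 [142 143 142 138 133 131 130 129 128 129 128 129 130 130 130 129 130 130
  125 104  80]
 [142 142 140 134 131 131 132 132 131 129 128 126 125 124 122 121 121 125
  123 104  79]
 [141 141 141 137 129 124 126 128 127 124 122 119 117 114 113 113 118 128
  132 112  83]
 [140 142 142 140 133 126 130 137 138 138 136 136 135 134 134 135 136 139
  137 116  87]
 [142 142 142 142 141 139 139 142 143 143 142 142 142 141 141 142 142 139
  131 109  82]
 [141 142 142 143 143 143 144 143 143 143 143 143 142 142 142 142 141 134
  115  90  76]
 [141 142 143 143 143 144 143 143 143 143 144 144 143 143 142 143 142 139
  125 107 100]
 [142 143 143 143 143 142 142 142 142 143 144 144 143 143 143 143 144 143
  139 137 135]]
```

Call:
{"op": "play_rows", "data": {
  "series": [
    [[1,0.7,0,0,0,1,60],[2,1.4,0,0,0,2,60],[3,2.1,0,0,0,3,60],[4,2.8,-0.5,0,0,4,60],[5,3.5,-1,0,0,5,60],[6,4.2,-1.5,0,0,6,60],[7,4.9,-2,0,0,7,60],[8.2,5.7,-3,0,0,7.26,60],[8.23,5.71,-3.3,0,0,7.26,60],[8.23,5.71,-3.3,0,0,7.26,60],[8.23,5.71,-3.3,0,0,7.26,60]]
  ]
}}

```text
t: 1.62
eef_pos: [0.5156, -0.2633, 0.1002]
ee_rot: [-0.021, 0.707, 0.02, 0.707]
force: [0.7, 0.1, 1.1]
grip_width: 0.0513
```

Call:
{"op": "play_rows", "data": {
  "series": [
    [[0,0.03,-1,0,0,0,60],[0,0.03,-2,0,0,0,60],[0,0.03,-2.38,0,0,0,60],[0,0.03,-2.38,0,0,0,60],[0,0.03,-2.38,0,0,0,5],[0,0.03,-2.38,0,0,0,5],[0,0.03,-2.38,0,0,0,5],[0,0.03,-2.38,0,0,0,5],[0,0.03,-2.38,0,0,0,5]]
  ],
  "grip_force": 50
}}

```text
t: 2.75
eef_pos: [0.5159, -0.2623, 0.0053]
ee_rot: [-0.021, 0.706, 0.02, 0.707]
force: [0.5, -1.0, 3.5]
grip_width: 0.0098
```

Call:
{"op": "play_rows", "data": {
  "series": [
    [[0,0,0,0,0,0,5],[0,0,0,0,0,0,5]]
  ]
}}

```text
t: 3.0
eef_pos: [0.516, -0.2623, 0.0054]
ee_rot: [-0.021, 0.706, 0.02, 0.707]
force: [0.2, -0.4, 2.9]
grip_width: 0.0102
```

Run:
```python
from h import *
a=cam('scene');b=cam('top');s=ctrl.sense();print(s['grip_width'],s['eef_pos'])
g=lambda im,x,y,w,h,W,H: cv2.resize(im[y:y+h,x:x+w,::-1],(W,H),interpolation=cv2.INTER_CUBIC)
cv2.imwrite('pics/g1.png',np.hstack([g(b['image'],300,160,80,80,400,400),g(a['image'],180,85,80,80,400,400)]))
```

```text
0.010145762727218594 [ 0.51597531 -0.26231433  0.00536248]
```

View pics/g1.png

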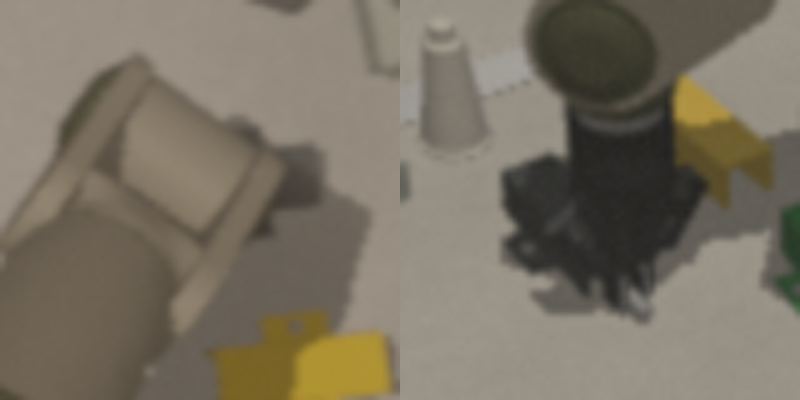

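The fingers stopped on the shank, and the tip is visible past them at crop (640,300). I'll draw it out along the holster axis.

Call:
{"op": "play_rows", "data": {
  "series": [
    [[-0.01,0.2,0,0,0,0,5],[-0.03,0.5,0,0,0,0,5],[-0.05,0.9,0,0,0,0,5],[-0.08,1.3,0,0,0,0,5],[-0.1,1.7,0,0,0,0,5],[-0.13,2.1,0,0,0,0,5],[-0.15,2.5,0,0,0,0,5],[-0.17,2.9,0,0,0,0,5],[-0.2,3.3,0,0,0,0,5],[-0.22,3.7,0,0,0,0,5],[-0.25,4.1,0,0,0,0,5],[-0.27,4.4,0,0,0,0,5]]
  ]
}}

```text
t: 4.6
eef_pos: [0.505, -0.0852, 0.0054]
ee_rot: [-0.021, 0.706, 0.02, 0.707]
force: [0.3, -2.6, 2.1]
grip_width: 0.0099
```

Run:
```python
from h import *
a=cam('scene','d1s.png');s=ctrl.sense();print(s['grip_width'],s['eef_pos'],s['force'])
print(proj(a,[.51,-.2,.015]),proj(a,[.51,-.06,.015]))
cv2.imwrite('pics/d1.png',cv2.resize(a['image'][95:215,180:340,::-1],(800,600),interpolation=cv2.INTER_CUBIC))
```

```text
0.00976575287509143 [ 0.50478681 -0.08413726  0.00530106] [0.14890308 4.88342689 4.0535979 ]
[234.48008088 151.3467372 ] [254.34263743 175.00090146]
```

View pics/d1.png

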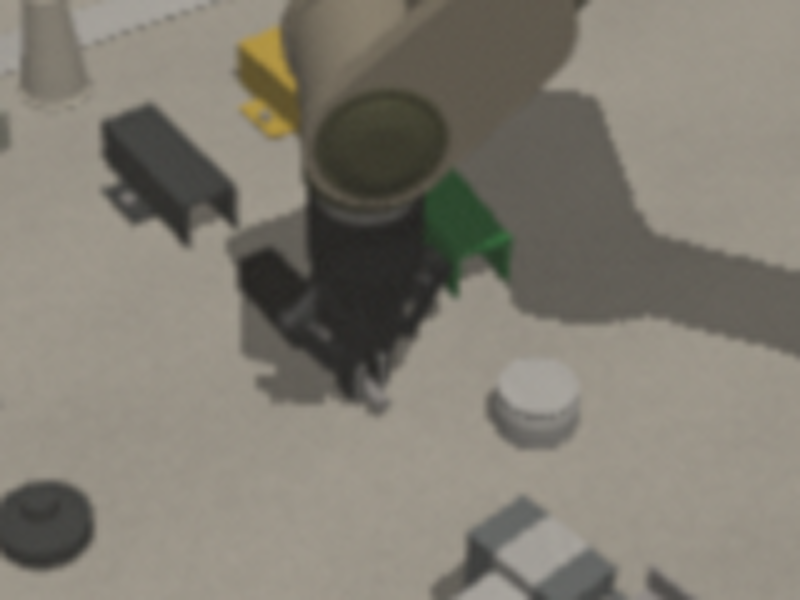

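The holster is empty and the punch is out. I'll release it, lift clear and measure it.

Call:
{"op": "play_rows", "data": {
  "series": [
    [[0,0,0.02,0,0,0,30],[0,0,0.02,0,0,0,60],[0,0,0.02,0,0,0,60],[0,0,1,0,0,0,60],[0,0,2.4,0,0,0,60],[0,1.2,3.8,0,0,0,60],[0,2.4,5,0,0,0,60],[0,3.5,5,0,0,0,60],[0,3.5,5,0,0,0,60]]
  ]
}}

```text
t: 5.78
eef_pos: [0.5048, 0.0585, 0.2064]
ee_rot: [-0.023, 0.706, 0.022, 0.708]
force: [0.4, -0.5, -0.6]
grip_width: 0.0515
```

Run:
```python
from h import *
a=cam('scene');b=cam('top');s=ctrl.sense();print(s['eef_pos'])
np.save('t1.npy',b['image']);np.save('s1.npy',a['image'])
g=lambda im,x,y,w,h,W,H: cv2.resize(im[y:y+h,x:x+w,::-1],(W,H),interpolation=cv2.INTER_CUBIC)
cv2.imwrite('pics/p1.png',np.hstack([g(b['image'],245,170,80,60,400,300),g(a['image'],205,125,80,60,400,300)]))
for c,n,x0,y0,x1,y1 in((b,'top',245,180,325,215),(a,'scene',205,130,285,190)):
    gr=c['image'].max(2)[y0:y1,x0:x1]; m=(gr<60).astype(np.uint8)
    k,l,st,ce=cv2.connectedComponentsWithStats(m)
    for i in range(1,k):
        if st[i,4]>30: print(n,st[i],ce[i]+[x0,y0], cv2.minAreaRect(np.argwhere(l==i)[:,::-1].astype(np.float32)))
```

```text
[0.50462832 0.05577524 0.20500483]
top [ 47  17  21   8 127] [301.80314961 200.24409449] ((56.97541427612305, 20.229507446289062), (6.428038120269775, 19.827327728271484), 84.80557250976562)
scene [ 0  0 12 12 60] [211.26666667 134.43333333] ((6.500000953674316, 4.500000953674316), (15.556351661682129, 4.242641448974609), 45.0)
scene [ 52   0  28  26 363] [269.39944904 138.53719008] ((65.5, 12.5), (25.0, 27.0), 90.0)
scene [ 24  16  17  18 169] [236.63905325 154.15384615] ((31.500003814697266, 24.000001907348633), (19.091880798339844, 9.192388534545898), 45.0)
```

View pics/p1.png

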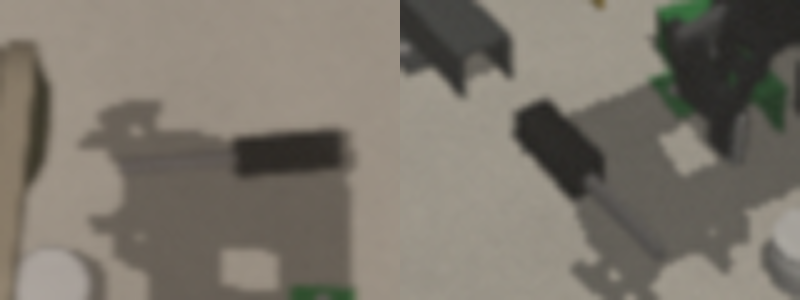

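Run:
```python
from m import *
im=np.load('t1.npy').astype(int).max(2)
print(im[194:208,288:318])
for p,z in [((302.5,200.3),.03),((291.7,201),.03),((314,199.6),.03),((269,202),.015)]:print(onz(b,*p,z))
```

```text
[[152 152 153 153 153 154 153 153 154 154 154 154 154 154 154 155 154 153
  153 153 151 149 149 149 149 152 153 154 154 154]
 [152 153 153 153 153 153 152 151 151 150 148 146 144 144 143 142 141 140
  139 138 133 126 123 124 126 137 145 150 153 155]
 [145 148 150 146 142 141 139 134 133 129 122 114 108 106 102  97  95  92
   90  89  84  79  78  79  87 105 122 139 151 155]
 [121 132 137 124 105  95  91  85  83  81  74  70  65  64  59  55  54  52
   51  51  52  52  53  54  65  89 111 136 150 154]
 [105 111 110  92  66  54  51  49  48  49  48  47  48  48  47  46  47  47
   46  48  48  49  50  52  63  86 111 135 150 154]
 [100 100  96  79  56  48  47  45  46  47  46  45  47  46  46  47  46  46
   47  47  47  48  50  50  60  86 108 130 147 154]
 [ 92  92  89  77  59  49  46  46  46  46  46  46  46  46  47  46  47  46
   46  46  48  47  47  50  60  83 102 118 139 152]
 [ 94  95  93  84  66  48  47  45  46  46  47  46  45  45  45  46  44  47
   46  47  47  46  47  50  58  77  97 112 136 151]
 [ 96  96  94  85  66  51  47  46  46  46  47  45  46  46  46  47  48  47
   47  47  49  48  49  50  60  80  97 113 136 151]
 [ 97  98  95  83  62  50  45  47  47  48  49  48  48  49  50  53  54  53
   54  56  60  64  65  68  76  90 104 120 140 152]
 [102 103  99  88  69  56  54  56  59  63  65  66  65  68  70  73  76  76
   77  81  86  91  94  96  98 104 117 136 149 153]
 [104 104 103  99  88  78  77  81  85  90  94  95  95  96  97  98  97  98
   99  99 100 101 103 104 105 111 130 147 152 154]
 [104 104 105 103 100  98  97  98  99 101 102 103 102 103 103 103 103 103
  104 104 104 103 104 103 105 110 128 145 152 153]
 [104 104 104 103 102 103 102 102 103 102 103 102 102 102 103 103 104 104
  104 105 104 104 103 104 104 106 120 139 150 153]]
[ 0.50889673 -0.1864415   0.03      ]
[ 0.50739589 -0.14580005  0.03      ]
[ 0.51032295 -0.22968434  0.03      ]
[ 0.50705718 -0.06070186  0.015     ]
```

Call:
{"op": "play_rows", "data": {
  "series": [
    [[0,-1,0,0,0,0,70],[0,-2,0,0,0,0,70],[0.1,-3,-0.5,0,0,0,70],[0.13,-4,-1,0,0,0,70],[0.13,-5,-2,0,0,0,70],[0.13,-6.02,-2.6,0,0,0,70],[0.13,-6.02,-3,0,0,0,70],[0.13,-6.02,-3.8,0,0,0,70],[0.13,-6.02,-4.6,0,0,0,70],[0.13,-6.02,-4.97,0,0,0,70],[0.13,-6.02,-4.97,0,0,0,70],[0.13,-6.02,-4.97,0,0,0,70]]
  ],
  "grip_force": 110
}}

```text
t: 7.48
eef_pos: [0.5105, -0.1862, 0.007]
ee_rot: [-0.021, 0.706, 0.02, 0.707]
force: [0.5, -0.3, -0.2]
grip_width: 0.0602
```

Call:
{"op": "play_rows", "data": {
  "series": [
    [[0,0,0,0,0,0,20],[0,0,0,0,0,0,20],[0,0,0,0,0,0,20],[0,0,0,0,0,0,20],[0,0,0,0,0,0,20],[0,0,0,0,0,0,20]]
  ],
  "grip_force": 110
}}

```text
t: 8.22
eef_pos: [0.511, -0.1865, 0.0083]
ee_rot: [-0.022, 0.706, 0.02, 0.708]
force: [-2.3, 0.4, 8.9]
grip_width: 0.0277
```

Call:
{"op": "play_rows", "data": {
  "series": [
    [[0,0,0.5,0,0,0,20],[0.1,0.2,1.5,0,0,0,20],[0.3,0.8,1.5,0,0,0.2,20],[0.6,1.6,1.5,0,0,0.4,20],[0.9,2.4,1.5,0,0,0.6,20],[1.2,3.2,1.5,0,0,0.7,20],[1.35,3.84,1.5,0,0,0.7,20],[1.35,3.84,1.5,0,0,0.7,20],[1.35,3.84,1.5,0,0,0.7,20]]
  ]
}}

```text
t: 9.35
eef_pos: [0.5647, -0.0334, 0.0683]
ee_rot: [-0.065, 0.703, 0.063, 0.705]
force: [0.2, -0.6, -3.3]
grip_width: 0.0279
```

Run:
```python
from h import *
a=cam('scene');b=cam('top');s=ctrl.sense();print(s['eef_pos'],s['ee_rot'],s['force'],s['grip_width'])
np.save('t2.npy',b['image']);np.save('s2.npy',a['image'])
g=lambda im,x,y,w,h,W,H: cv2.resize(im[y:y+h,x:x+w,::-1],(W,H),interpolation=cv2.INTER_CUBIC)
cv2.imwrite('pics/q1.png',np.hstack([g(b['image'],190,155,80,80,400,400),g(a['image'],230,145,80,80,400,400)]))
```

```text
[ 0.56479179 -0.03374254  0.06834021] [-0.06443168  0.70337065  0.0623502   0.7051459 ] [-0.06938754 -0.04178815 -1.99022339] 0.02736813679926369
```

View pics/q1.png

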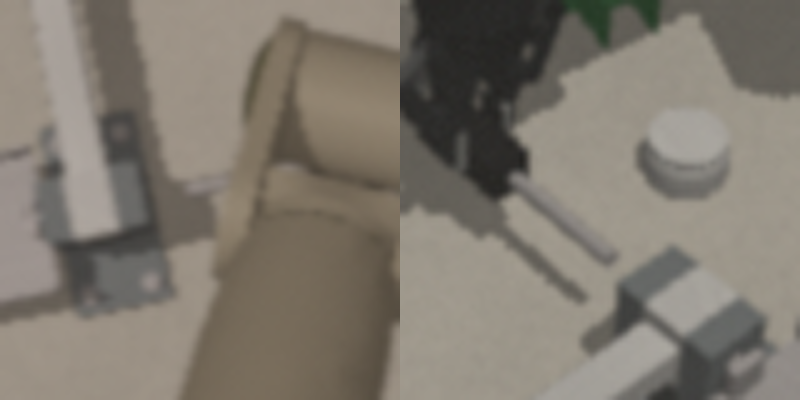

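```bash
python3 - <<'E'
from m import *
P=lambda x,y,o:( (x+.5)/5-.5+o[0],(y+.5)/5-.5+o[1])
t=(190,155);s=(230,145)
r=lambda v:np.round(v[:2],4)
print('scene block'); B=[onz(a,*P(x-400,y,s),.1) for x,y in [(618,287),(676,246),(708,357),(766,318)]]
for q in B:print(r(q))
m1=(B[0]+B[1])/2;m2=(B[2]+B[3])/2;d=(m2-m1)[:2];L=np.linalg.norm(d);d/=L;print('len',L,'width',np.linalg.norm(B[0]-B[1]),'ang',np.degrees(np.arctan2(-d[0],d[1])))
for x,y in [(515,179),(560,215),(608,255)]:
    q=onz(a,*P(x-400,y,s),.075);w=(q-m1)[:2];print('shank',r(q),'along',w@d,'lat(+ = hinge y)',-w[0]*d[1]+w[1]*d[0], 'sign check')
print('top'); 
for n,p,z in [('LR',(150,230),.1),('UR',(138,152),.1),('tip',(187,187),.075),('sh',(225,182),.075),('holeU',(122,132),.008),('holeL',(151,280),.008)]: print(n,r(onz(b,*P(*p,t),z)))
E
python3 - <<'E'
import numpy as np
t=np.load('t2.npy').astype(int).max(2);print(t[180:206,208:236])
E
```

```text
scene block
[0.5643 0.1353]
[0.5176 0.1255]
[0.549  0.2041]
[0.5043 0.1972]
len 0.0717078934102565 width 0.04777729170897997 ang 11.507553349694064
shank [0.5586 0.0096] along -0.12184793449031622 lat(+ = hinge y) 0.006784842110031858 sign check
shank [0.5505 0.0501] along -0.08056578533241028 lat(+ = hinge y) 0.006684643113021431 sign check
shank [0.5428 0.0929] along -0.037157775456855745 lat(+ = hinge y) 0.005677476467686887 sign check
top
LR [0.5112 0.1191]
UR [0.568  0.1267]
tip [0.544  0.0936]
sh [0.5469 0.0656]
holeU [0.5943 0.148 ]
holeL [0.4799 0.1278]
[[157 131  93  77  84  91  91  83  77  85  98 104 114 137 152 155 155 156
  156 155 155 155 156 156 156 155 155 156]
 [162 137  98  78  87  96  95  86  78  82  95 103 112 132 149 155 156 156
  156 156 156 156 156 157 156 155 156 156]
 [164 142 102  78  83  91  90  83  75  81  94 103 107 119 141 154 157 157
  157 156 156 156 156 156 156 155 155 156]
 [166 147 112  82  75  78  78  74  72  78  92 102 104 114 139 154 158 158
  158 157 158 157 156 156 157 156 156 155]
 [167 154 125  92  73  71  71  71  71  77  90 100 104 114 138 15
[... 1810 characters left out ...]
169 167 164 162 156 135 105  87  78  73  68  64  65  77  94 102 104 104
  103 104 103 105 104 104 110 127 138 141]
 [157 148 137 128 118 102  83  69  63  62  62  63  67  77  93 103 105 104
  104 104 104 104 106 106 111 127 137 139]
 [115 105  96  86  76  69  62  60  63  66  67  69  70  77  92 101 104 104
  104 105 108 115 120 120 121 129 136 137]
 [ 73  67  64  63  64  65  66  68  68  70  71  71  72  76  89 100 105 113
  118 120 125 138 147 147 143 137 135 134]
 [ 65  66  68  69  69  70  71  71  71  72  73  77  80  82  89 106 122 136
  146 148 149 153 155 154 148 138 133 131]
 [ 75  80  81  81  77  74  78  81  82  82  84  92  98  98 102 126 144 152
  154 156 155 156 157 155 146 135 129 127]]
```

Run:
```python
from m import *
d=np.array([-.187,.982]);n=np.array([-d[1],d[0]])
m=onz(b,216.5,193.4,.1)[:2]
print(m)
for p in [(228,191.7),(230,191.2),(234,190.7)]:
    q=onz(b,*p,.075)[:2];print(q.round(4),'along',(q-m)@d,'lat',(q-m)@n)
im=np.load('t2.npy').astype(int).max(2)
# block edges per column (subpixel): rising and falling half-levels around 105
for c in range(212,219):
    col=im[183:205,c];i=np.argmax(col>90);j=len(col)-1-np.argmax(col[::-1][4:]>90)-4
    up=i-1+(90-col[i-1])/(col[i]-col[i-1]); dn=j+(col[j]-90)/(col[j]-col[j+1])
    print(c,up+183,dn+183,onz(b,c,(up+dn)/2+183,.1)[:2],(dn-up)*3.59)
```

```text
[0.53757392 0.12977013]
[0.545  0.0899] along -0.04049542394338902 lat 0.0001687584284634355
[0.5466 0.0826] along -0.04805691742627793 lat -5.511685853217853e-05
[0.548  0.0678] along -0.06279576194579531 lat 0.0013005281987975553
212 187.15 201.73684210526315 [0.53425173 0.14611349] 52.36676315789473
213 187.27777777777777 201.36363636363637 [0.53459422 0.14248876] 50.568232323232316
214 187.07142857142858 200.6818181818182 [0.53610188 0.13884331] 48.86129870129871
215 187.0 199.8 [0.53772774 0.13519528] 45.952
216 187.21428571428572 199.45454545454544 [0.53786303 0.13157408] 43.94253246753246
217 189.0 199.29166666666666 [0.53481855 0.12801209] 36.94708333333334
218 182.89473684210526 199.0 [0.54631852 0.12417849] 57.8178947368421
```

Run:
```python
from m import *
S=lambda x,y:((x-400+.5)/5-.5+230,(y+.5)/5-.5+145)
s=np.load('s2.npy');t=np.load('t2.npy')
print('tip',tri((227.7,191.8),S(610,257)),'mid shank',tri((234,190.7),S(585,236)))
print('blk entry +x',tri((217,187.2),S(618,287)),'entry -x',tri((219,199.5),S(676,246)))
g=lambda im,x,y,w,h,k: cv2.resize(im[y:y+h,x:x+w,::-1],(w*k,h*k),interpolation=cv2.INTER_NEAREST)
A=g(t,205,172,40,40,10);B=g(s,260,175,40,40,10)
for I in(A,B):
    I[:]=cv2.convertScaleAbs(I,alpha=1.3,beta=-20)
    for i in range(0,400,50): I[0:6,i]=(0,0,255);I[i,0:6]=(0,0,255)
cv2.imwrite('pics/z1.png',cv2.resize(np.hstack([A,B]),(800,400)))
```

```text
tip (array([0.5433, 0.0924, 0.0733]), 0.0039) mid shank (array([0.5467, 0.0692, 0.0722]), 0.0042)
blk entry +x (array([0.5604, 0.1288, 0.0915]), 0.0013) entry -x (array([0.5153, 0.1219, 0.0954]), 0.0009)
```

View pics/z1.png

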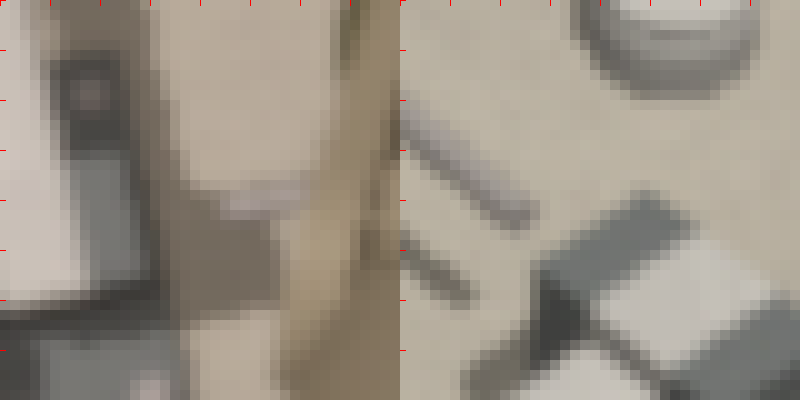

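Run:
```python
from m import *
d=np.array([-.18,.984]);n=np.array([-d[1],d[0]])
L,Rr=onz(a,273.3,201,.1)[:2],onz(a,283.7,193.5,.1)[:2]
q=onz(a,271.5,195.9,.075)[:2];m=(L+Rr)/2
print(L,Rr,np.linalg.norm(L-Rr),np.degrees(np.arctan2(L[1]-Rr[1],L[0]-Rr[0])),q,(q-m)@d,(q-m)@n)
L,Rr=onz(b,216.7,187.2,.1)[:2],onz(b,219.3,199.5,.1)[:2]
q=onz(b,227.5,191.8,.075)[:2];m=(L+Rr)/2
print(L,Rr,np.linalg.norm(L-Rr),np.degrees(np.arctan2(L[1]-Rr[1],L[0]-Rr[0])),q,(q-m)@d,(q-m)@n)
```

```text
[0.56200583 0.13221347] [0.519695   0.12287932] 0.04332820099697253 12.440704663161059 [0.54266886 0.09433153] -0.03301074613676959 0.004189329477553286
[0.56006842 0.12863052] [0.51520018 0.12006655] 0.04567822617685041 10.806032589456766 [0.54466954 0.0917891 ] -0.03330483709456804 -0.0010619776308046103
```

Call:
{"op": "play_rows", "data": {
  "series": [
    [[0.05,0,0,0,0,0.05,20],[0,0.25,0,0,0,0.05,20],[-0.05,0.5,0,0,0,0.05,20],[-0.07,0.64,0,0,0,0.05,20],[-0.08,0.7,0,0,0,0.05,20],[-0.09,0.75,0,0,0,0.05,20],[-0.1,0.8,0,0,0,0.05,20],[-0.11,0.85,0,0,0,0.05,20],[-0.12,0.9,0,0,0,0.05,20],[-0.12,0.9,0,0,0,0.05,20]]
  ]
}}

```text
t: 11.1
eef_pos: [0.5601, 0.0031, 0.0683]
ee_rot: [-0.068, 0.703, 0.066, 0.705]
force: [0.1, 0.2, -2.8]
grip_width: 0.028
```

Run:
```python
from h import *
a=cam('scene');b=cam('top');s=ctrl.sense();print(s['eef_pos'],s['force'],s['grip_width'],s['ee_rot'])
np.save('t3.npy',b['image']);np.save('s3.npy',a['image'])
g=lambda im,x,y,w,h,k: cv2.resize(im[y:y+h,x:x+w,::-1],(w*k,h*k),interpolation=cv2.INTER_NEAREST)
cv2.imwrite('pics/z2.png',cv2.convertScaleAbs(np.hstack([g(b['image'],205,172,40,40,10),g(a['image'],255,175,40,40,10)]),alpha=1.3,beta=-20))
```

```text
[0.56014296 0.00292264 0.06832664] [-0.17753505 -0.52153667 -2.40609254] 0.02777294255769847 [-0.06776828  0.70301114  0.06573077  0.70488457]
```

View pics/z2.png

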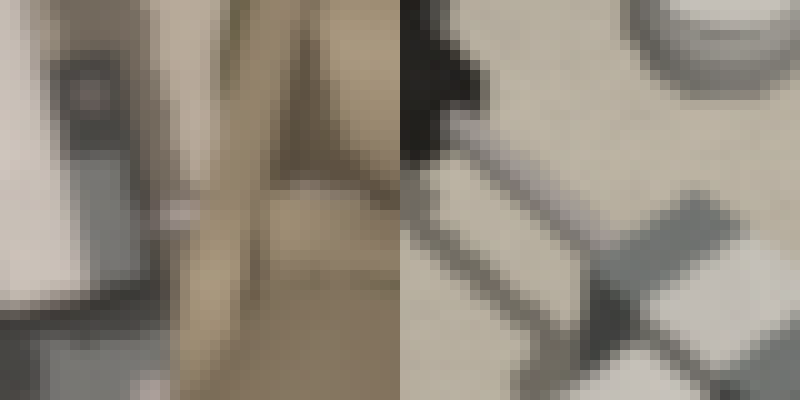

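Call:
{"op": "play_rows", "data": {
  "series": [
    [[-0.01,0.05,0,0,0,0,20],[-0.02,0.1,0,0,0,0,20],[-0.03,0.15,0,0,0,0,20],[-0.035,0.15,0,0,0,0,20]]
  ]
}}

```text
t: 11.7
eef_pos: [0.5596, 0.0072, 0.0689]
ee_rot: [-0.069, 0.702, 0.065, 0.706]
force: [2.0, -10.4, -2.9]
grip_width: 0.0281
```

Call:
{"op": "play_rows", "data": {
  "series": [
    [[-0.01,0.05,0,0,0,0,20],[-0.02,0.1,-0.01,0,0,0,20],[-0.02,0.1,-0.01,0,0,0,20]]
  ]
}}

```text
t: 12.08
eef_pos: [0.5595, 0.0092, 0.069]
ee_rot: [-0.071, 0.702, 0.063, 0.706]
force: [-0.1, -12.8, -0.4]
grip_width: 0.028
```

Call:
{"op": "play_rows", "data": {
  "series": [
    [[-0.01,0.07,-0.01,0,0,0,20],[-0.02,0.14,-0.02,0,0,0,20],[-0.03,0.2,-0.02,0,0,0,20],[-0.03,0.2,-0.02,0,0,0,20]]
  ]
}}

```text
t: 12.58
eef_pos: [0.5589, 0.015, 0.069]
ee_rot: [-0.073, 0.701, 0.062, 0.706]
force: [-0.8, -13.2, 1.2]
grip_width: 0.028
```

Run:
```python
from h import *
from scipy.spatial.transform import Rotation as R
a=cam('scene');b=cam('top');s=ctrl.sense();print(s['eef_pos'],s['force'],s['torque'],R.from_quat(s['ee_rot']).as_matrix().round(3))
np.save('s4.npy',a['image'])
s0=np.load('s3.npy')
g=lambda im,x,y,w,h,k: cv2.resize(im[y:y+h,x:x+w,::-1],(w*k,h*k),interpolation=cv2.INTER_NEAREST)
cv2.imwrite('pics/z3.png',cv2.convertScaleAbs(np.hstack([g(s0,250,175,66,60,6),g(a['image'],250,175,66,60,6)]),alpha=1.3,beta=-20))
```

```text
[0.55891238 0.01497473 0.06895289] [ -0.450161   -13.34784491   0.53679783] [-1.8095879   0.19447141  0.37695202] [[ 0.009 -0.19   0.982]
 [-0.014  0.982  0.19 ]
 [-1.    -0.015  0.006]]
```

View pics/z3.png

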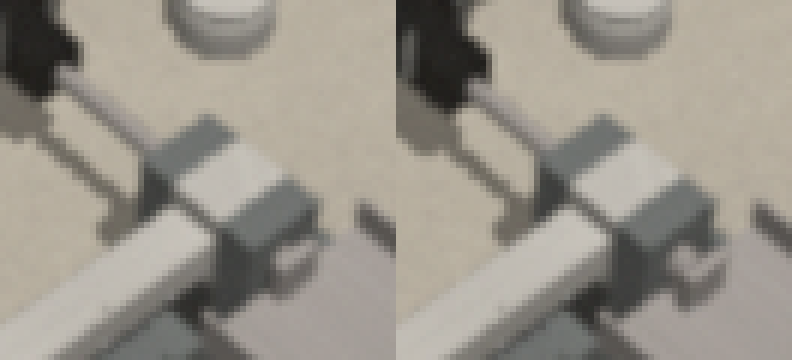

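The pin head has moved outward, and the push is steady at about 13 N, so the tip is in the bore. I'll keep driving.

Call:
{"op": "play_rows", "data": {
  "series": [
    [[-0.02,0.1,-0.01,0.08,0,0,20],[-0.05,0.2,-0.02,0.1,0,0,20],[-0.07,0.3,-0.02,0.1,0,0,20],[-0.09,0.4,-0.02,0.1,0,0,20],[-0.11,0.5,-0.02,0.1,0,0,20],[-0.13,0.6,-0.02,0.1,0,0,20],[-0.15,0.7,-0.02,0.1,0,0,20]]
  ]
}}

```text
t: 13.55
eef_pos: [0.5535, 0.041, 0.0684]
ee_rot: [-0.068, 0.7, 0.067, 0.707]
force: [0.5, -10.8, -2.6]
grip_width: 0.0279
```

Call:
{"op": "play_rows", "data": {
  "series": [
    [[-0.02,0.1,0,0,0,0,20],[-0.04,0.2,0,0.02,0,0,20],[-0.06,0.3,0,0.04,0,0,20],[-0.08,0.4,0,0.04,0,0,20],[-0.1,0.5,0,0.04,0,0,20],[-0.12,0.6,0,0.04,0,0,20],[-0.13,0.7,0,0.04,0,0,20],[-0.15,0.8,0,0.04,0,0,20],[-0.17,0.9,0,0.02,0,0,20],[-0.19,0.97,0,0,0,0,20],[-0.19,0.97,0,0,0,0,20]]
  ]
}}

```text
t: 14.92
eef_pos: [0.5457, 0.0802, 0.0684]
ee_rot: [-0.068, 0.7, 0.067, 0.707]
force: [1.2, 0.6, -2.0]
grip_width: 0.0281
```

Run:
```python
from h import *
a=cam('scene');b=cam('top');s=ctrl.sense();print(s['eef_pos'],s['force'],s['grip_width'],s['ee_rot'])
g=lambda im,x,y,w,h,k: cv2.resize(im[y:y+h,x:x+w,::-1],(w*k,h*k),interpolation=cv2.INTER_CUBIC)
cv2.imwrite('pics/z4.png',np.hstack([g(a['image'],255,175,80,80,5),g(b['image'],150,165,80,80,5)]))
```

```text
[0.54577188 0.07994467 0.06832855] [-0.66739462 -0.13405332 -1.42277999] 0.02773618827375365 [-0.0678319   0.70046148  0.06728559  0.70726601]
```

View pics/z4.png

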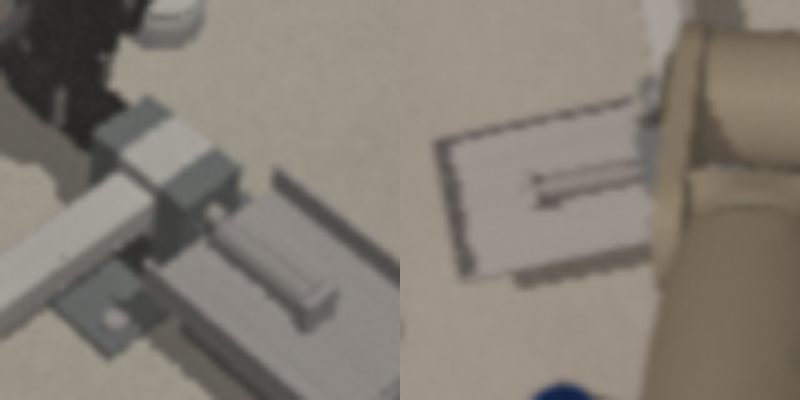

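The pin is lying in the tray, with the punch tip showing between it and the exit face and the push force near zero. I'll push 2 mm further for margin, then withdraw along the bore axis.

Call:
{"op": "play_rows", "data": {
  "series": [
    [[-0.01,0.05,0,0,0,0,20],[-0.01,0.05,0,0,0,0,20],[0.04,-0.2,0,0,0,0,20],[0.09,-0.5,0,0,0,0,20],[0.15,-0.8,0,0,0,0,20],[0.21,-1.1,0,0,0,0,20],[0.26,-1.4,0,0,0,0,20],[0.32,-1.7,0,0,0,0,20],[0.38,-2,0,0,0,0,20],[0.45,-2.4,0,0,0,0,20],[0.54,-2.9,0,0,0,0,20],[0.64,-3.4,0,0,0,0,20]]
  ]
}}

```text
t: 16.52
eef_pos: [0.5716, -0.0576, 0.0683]
ee_rot: [-0.068, 0.7, 0.067, 0.707]
force: [-0.8, -0.4, -2.4]
grip_width: 0.0276
```

Call:
{"op": "play_rows", "data": {
  "series": [
    [[-0.1,-0.6,0,0,0,0,20],[-0.25,-1.2,0,0,0,0,20],[-0.29,-1.56,-0.3,0,0,0,20],[-0.29,-1.56,-0.8,0,0,0,20],[-0.29,-1.56,-1.2,0,0,0,20],[-0.29,-1.56,-1.4,0,0,0,20],[-0.29,-1.56,-1.49,0,0,0,20],[-0.29,-1.56,-1.5,0,0,0,20],[-0.29,-1.56,-1.5,0,0,0,20]]
  ]
}}

```text
t: 17.65
eef_pos: [0.5603, -0.1201, 0.0087]
ee_rot: [-0.068, 0.7, 0.067, 0.708]
force: [0.4, 0.2, -2.5]
grip_width: 0.0277
```

Call:
{"op": "play_rows", "data": {
  "series": [
    [[0,0,0,0,0,0,50],[0,0,0,0,0,0,75],[0,0,0,0,0,0,75],[0,0,0.5,0,0,0,75],[0,0,1.5,0,0,0,75],[0,0,2.5,0,0,0,75],[0,-0.8,4,0,0,0,75],[0,-2,5,0,0,0,75],[0,-3.2,5,0,0,0,75],[0,-4.2,5,0,0,0,75],[0,-4.2,5,0,0,0,75],[0,-4.2,5,0,0,0,75]]
  ]
}}

```text
t: 19.15
eef_pos: [0.5603, -0.2874, 0.2086]
ee_rot: [-0.068, 0.7, 0.067, 0.708]
force: [0.8, 0.4, 0.0]
grip_width: 0.0642
```

Run:
```python
from h import *
a=cam('scene');b=cam('top');s=ctrl.sense();print(s['t'],s['eef_pos'],s['force'])
g=lambda im,x,y,w,h,W,H: cv2.resize(im[y:y+h,x:x+w,::-1],(W,H),interpolation=cv2.INTER_CUBIC)
cv2.imwrite('pics/f1.png',np.hstack([g(a['image'],130,75,256,220,400,344),g(b['image'],140,110,256,220,400,344)]))
```

```text
19.25 [ 0.56052392 -0.28693442  0.20886103] [-0.62184156 -0.30410876  0.22368768]
```

View pics/f1.png

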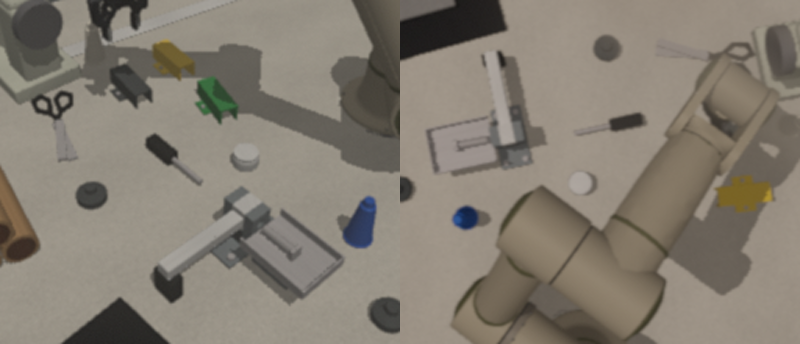

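The pin is lying in the tray at scene (280,235). The punch lies flat on the table at top (610,125), the bystanders are unmoved and the arm is clear. I'll hand in.

```bash
python3 -c "
from workcell import ctrl
print(ctrl.hand_in())"
```

```text
the job is handed in; nothing more can be done
None
```

The job is done and handed in at about 19 s of the 69 s limit. I drew the punch from the dark holster by its tip, set it down and took it again by the handle. I then drove the pin out through the bore, withdrew the punch and laid it on the table.

- **Push:** driving took a steady 11 to 13 N. It fell to about zero once the pin was out, with the tip an estimated 83 mm inside the mouth.
- **Final pictures:** they show the pin lying in the tray, the punch flat on the open table, the arm clear and the bystanders in view where they were.
- **Disagreement:** the two cameras differed by about 5 mm on how the punch lined up sideways with the bore. I steered between the two readings, then confirmed the entry from the push force and from the pin head moving outward.
- **Not checked:** I judged that the pin was wholly out from the pictures and the push depth, not from a separate measurement.

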